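# Clear the modelling table: sort paints, houses and wagon into their trays

### The job

Tidy the model railway table: put both paint jars in the blue tray, both model houses in the white tray and the goods wagon in the brown wooden tray. Set each one down gently, without dropping it, so that it stands upright on the floor of its tray, and leave the glue bottle and the brush pot where they are.

Things in the scene. Friction and masses are not known exactly. Their poses are not given: they have to be found in the camera images.
- jar_red: paint jar, 34 mm in diameter and 45 mm tall, upright, same diameter all the way up, with a red screw cap on top (the top 13 mm) and a paper band; origin at the centre of its underside, z up; about 60 g
- jar_yellow: paint jar, 34 mm in diameter and 45 mm tall, upright, same diameter all the way up, with a yellow screw cap on top (the top 13 mm) and a paper band; origin at the centre of its underside, z up; about 60 g
- house_red: model house with a red gable roof and off-white walls, standing upright: 50 mm long along its x (the ridge runs along x), 40 mm wide along y at the walls, 46 mm over the eaves, ridge 46 mm high, a small chimney to 52 mm off the ridge line on the roof. The two gable ends (at x = +-25 mm) are flat and upright with no roof overhang: grip it there, across its length, e.g. 20 to 30 mm up. Origin at the centre of its underside, z up; about 50 g
- house_grey: model house with a dark grey gable roof and tan walls, standing upright: 50 mm long along its x (the ridge runs along x), 40 mm wide along y at the walls, 46 mm over the eaves, ridge 46 mm high, a small chimney to 52 mm off the ridge line on the roof. The two gable ends (at x = +-25 mm) are flat and upright with no roof overhang: grip it there, across its length, e.g. 20 to 30 mm up. Origin at the centre of its underside, z up; about 50 g
- wagon: green model railway goods wagon loaded with small logs, standing on its wheels (it does not roll): 100 mm long along its x over the buffers, 31 mm wide along y, 39 mm high; flat upright sides between 15 and 34 mm up, to be gripped across the width; origin at the centre of its underside, z up; about 70 g
- tray_blue: blue tray fixed to the table, open on top: outside 120 mm along its x, 160 mm along y, 20 mm high; walls 5 mm thick, floor 5 mm thick (inside 110 x 150 mm, floor 5 mm above the table); origin at the centre of its underside, z up. Belongs to the paint jars
- tray_white: white tray fixed to the table, open on top: outside 120 mm along its x, 160 mm along y, 20 mm high; walls 5 mm thick, floor 5 mm thick (inside 110 x 150 mm, floor 5 mm above the table); origin at the centre of its underside, z up. Belongs to the model houses
- tray_wood: dark brown wooden tray fixed to the table, open on top: outside 120 mm along its x, 160 mm along y, 20 mm high; walls 5 mm thick, floor 5 mm thick (inside 110 x 150 mm, floor 5 mm above the table); origin at the centre of its underside, z up. Belongs to the wagon
- glue_bottle: white glue bottle with an orange cap, 56 mm in diameter, 130 mm tall, a bystander to leave alone; origin at the centre of its underside
- brush_pot: dark round pot, 68 mm in diameter, 90 mm tall, with coloured brush handles standing out to 170 mm, a bystander to leave alone; origin at the centre of its underside
Not all that is in view belongs to the job. What is shaped like the house_red but green is not meant. Leave any purple look-alike of the jar_red alone.

How it is judged:
By the outcome, as a careful person would: the job done as asked, in the order asked, and still so for the second after the job is handed in, with the robot touching nothing.
It also fails if it takes over 125 s, if anything falls off the work surface, if the arm or the gripper's body presses on something with over 40 N, if the wrist force passes 120 N, or if a joint passes its speed limit or range.

### The arm

A 6-joint arm with a two-finger parallel gripper is mounted at the origin on the work surface. World frame = base frame: x ahead of the robot, y to its left, z up, the work surface at z = 0. Lengths are in mm, angles in rad, forces in N, time in s.
With the tool pointing down it reaches from about 425 to 1125 mm from the base axis. Payload 14.9 kg.
Tool frame: the origin (TCP) lies at the very end of the fingers, on their centre line; the grasp point (between the pads) lies 19 mm behind it; z points along the fingers, y is the line along which they close (so a half turn about z gives the same grasp; the last joint's range is limited). The gripper opens to 91 mm and grips with 3 to 60 N. Pads are 32 mm wide; open, the fingers measure 118 mm over their backs; the gripper's body (76 mm by 178 mm) begins 60 mm behind the grasp point.
Start: joints at [-1.263, 0.379, 1.734, -0, 1.028, -0.033], TCP at [233.965, -659.756, 213.932] pointing down, gripper open.
Joint ranges: [-2.77, 2.77], [-0.74, 2.19], [0, 2.66], [-1.06, 4.2], [0.31, 2.87], [-3.08, 3.08]. Speed limits (rad/s): [1.89, 1.89, 2.39, 3.14, 3.14, 3.14].

### API

Orientations are given as a unit quaternion [w, x, y, z].
In Python, from cell import r gives the robot as it stands.
- The arm moves only by the shell command python3 -m creep 'ROWS' [FORCE]. ROWS is JSON, a list that holds one entry, the list of rows, each a list of 7 numbers: the shift along the world's x, y, z in units of 30 mm (1.0 is 30 mm), then the turn, a rotation vector about the world's x, y, z in units of 5 degrees (1.0 is 5 degrees), then the opening, from 0 (shut) to 1 (fully open). In form: [[[dx, dy, dz, wx, wy, wz, claw], ...]]. A call has 1 to 12 rows; each row is the pose to reach, as a shift and turn from the pose commanded when the call began; what a row does not reach only later rows make up. A row lasts 1/8 s, in which the tool goes at most 62.5 mm and 10.7 degrees, less where a joint would pass 70% of its speed; a pose out of reach is approached as far as the arm can. A call with a gripper value outside its range is refused whole. The fingers move at their own pace and stop on an object; FORCE is the grip in N (left out, the last holds). Time passes only in rows, so rows that repeat a pose let the fingers close. It gives the time, the measured TCP pose, the force, the opening and the grip force at its end, in the units of the state.
- r.get_state(): the state, without advancing time (a new reading comes with each control period).
- r.get_image(name): name is "scene" or "top"; returns a dict with "image" (480x640x3 uint8, red, green, blue), "vfov" (degrees; the focal length in pixels is half the picture's height over the tangent of half this angle, whatever the lens; pixels are square), "cx", "cy" (the principal point, pixels), "extrinsics" (4x4, takes a point from camera to world coordinates). Camera axes: x right, y up, looking along -z (the intrinsics and any distortion apply to the point x, -y, -z); pixel columns grow to the right and rows downward; lengths in mm; the calibration is good to about 2 mm. A picture is of the moment at which its call begins. There is no depth.
- r.finish_job(): hands the job in; it is judged then, once.
The state is a dict: "clock": time; "joint_positions": joint angles; "joint_velocities": joint speeds; "effort": joint torques, N m; "eef_pos": TCP position; "ee_rot": TCP orientation; "contact_force": force on the tool from outside, world axes, zero at the start; "moment": the same for the moment, N m; "finger_gap": finger opening in mm; "finger_force": force on a finger pad.
Only numpy, scipy, OpenCV 4.12 (cv2) and the standard library are available. Lean on these libraries where they do the work, as an engineer would, in place of code of your own. Each camera call takes 0.05 s, during which the arm holds its last target. There are 200 camera calls.

## Working session

There is one attempt and no reset: what is moved stays moved. The work goes in short steps, Python scripts to look and compute and a shell command to move; the robot and the scene stay as the last step left them, time stands still between calls to the robot, and variables do not carry over. Pictures are saved under pics/ and viewed, at most 14 in all, crops included, and the job is handed in when it is done.

```bash
mkdir -p pics; ls; python3 - <<'E'
from cell import r
import cv2,numpy as np
for n in("scene","top"):
    d=r.get_image(n); cv2.imwrite(f"pics/{n}0.png",d["image"][:,:,::-1])
    print(n,{k:(np.round(v,3).tolist() if k=="extrinsics" else v) for k,v in d.items() if k!="image"})
print(r.get_state())
E
```

```text
pics
scene {'vfov': 51.568114870808174, 'cx': 315.81830366180947, 'cy': 227.22268150458558, 'extrinsics': [[-0.831, -0.434, 0.348, 858.069], [0.556, -0.659, 0.507, 555.483], [0.009, 0.614, 0.789, 904.648], [0.0, 0.0, 0.0, 1.0]]}
top {'vfov': 57.70004576851477, 'cx': 317.73150562486785, 'cy': 236.875574072191, 'extrinsics': [[0.009, 0.989, -0.148, 342.873], [-1.0, 0.006, -0.019, -12.037], [-0.018, 0.148, 0.989, 1069.107], [0.0, 0.0, 0.0, 1.0]]}
{'clock': 0.1, 'joint_positions': array([-1.26328702e+00,  3.79344345e-01,  1.73474960e+00, -2.60338420e-05,
        1.02850398e+00, -3.32873876e-02]), 'joint_velocities': array([ 2.82502387e-04, -3.49106596e-03,  2.48016856e-04, -2.43704887e-05,
        1.84652168e-04, -6.98638480e-04]), 'effort': array([-1.13697433e-04, -7.65042400e+01, -4.35293305e+01,  6.51927525e-02,
        3.97909724e-02, -2.01960398e-05]), 'eef_pos': array([ 233.85089268, -659.38702267,  213.34860362]), 'ee_rot': array([-4.96395056e-04,  9.85516030e-01,  1.69581547e-01, -7.97425118e-05]), 'contact_force': array([ 0.37803852, -0.18882198,  0.15485325]), 'moment': array([ 0.05278141, -0.06675467, -0.00626034]), 'finger_force': 0.0, 'finger_gap': 90.97394833983854}
```

View pics/top0.png

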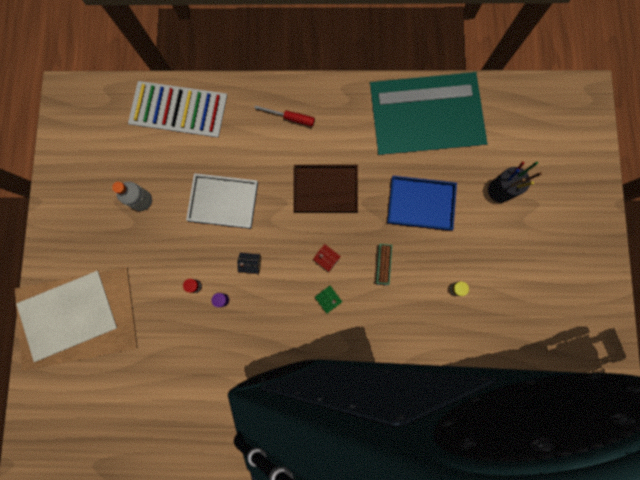

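View pics/scene0.png

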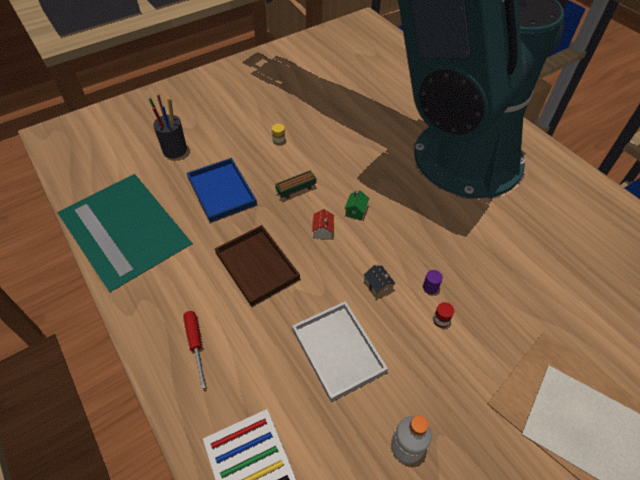

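Candidates (top view): the red cap (191,286) against purple (220,300), and against the red screwdriver (299,118). The red house (326,258) against green (328,299). Grey house (249,263), wagon (384,265) and yellow cap (461,289) are unique. By description I choose the red cap, yellow cap, red house, grey house and wagon, and check them in a crop.

```bash
cat > h.py <<'E'
import cv2,numpy as np
from cell import r
def cam(n):
    d=r.get_image(n); d["f"]=240/np.tan(np.radians(d["vfov"]/2)); d["hsv"]=cv2.cvtColor(d["image"],cv2.COLOR_RGB2HSV); return d
def ray(d,u,v):
    E=np.array(d["extrinsics"]); k=np.array([(u-d["cx"])/d["f"],-(v-d["cy"])/d["f"],-1.]); return E[:3,3],E[:3,:3]@k
def onz(d,u,v,z):
    o,k=ray(d,u,v); return o+k*(z-o[2])/k[2]
def tri(da,a,db,b):
    A=np.zeros((3,3));y=np.zeros(3);R=[]
    for d,p in((da,a),(db,b)):
        o,k=ray(d,*p);k=k/np.linalg.norm(k);P=np.eye(3)-np.outer(k,k);A+=P;y+=P@o;R.append((o,P))
    x=np.linalg.solve(A,y); return x,[np.linalg.norm(P@(x-o)) for o,P in R]
def mask(d,lo,hi,box):
    m=cv2.inRange(d["hsv"],np.array(lo),np.array(hi)); 
    if lo[0]==0 and hi[0]<12: m|=cv2.inRange(d["hsv"],np.array([170]+list(lo[1:])),np.array([180]+list(hi[1:])))
    o=np.zeros_like(m);x0,y0,x1,y1=box;o[y0:y1,x0:x1]=m[y0:y1,x0:x1];return o
def blob(m):
    c=max(cv2.findContours(m,0,2)[0],key=cv2.contourArea);M=cv2.moments(c)
    return (M["m10"]/M["m00"],M["m01"]/M["m00"]),c
E
python3 - <<'E'
from h import *
t=cam("top");s=cam("scene")
RED=((0,150,60),(8,255,255));YEL=((22,140,100),(35,255,255));BLU=((105,150,40),(125,255,255))
spec={"jar_red":(RED,(175,270,210,305),(430,295,460,325)),"jar_yel":(YEL,(445,275,480,305),(268,118,292,140)),
"house_red":(RED,(305,238,348,278),(305,200,342,245)),"blue":(BLU,(375,165,470,240),(175,145,270,230))}
for n,(c,bt,bs) in spec.items():
    pt,ct=blob(mask(t,*c,bt));ps,cs=blob(mask(s,*c,bs));x,e=tri(t,pt,s,ps)
    print(n,np.round(pt,1),np.round(ps,1),"tri",x.round(1),np.round(e,1),"area",cv2.contourArea(ct),"z40",onz(t,*pt,40).round(1)[:2],onz(s,*ps,40).round(1)[:2])
def quad(d,m,z):
    b=cv2.boxPoints(cv2.minAreaRect(blob(m)[1]));P=np.array([onz(d,*p,z)[:2] for p in b])
    e=P[1]-P[0];f=P[2]-P[1];print(P.mean(0).round(1),[round(np.linalg.norm(q)) for q in(e,f)],[round(np.degrees(np.arctan2(q[1],q[0])),1) for q in(e,f)])
quad(t,mask(t,*BLU,(375,165,470,240)),15)
quad(t,mask(t,(0,0,110),(180,60,255),(180,168,265,235)),15)
quad(t,mask(t,(0,60,5),(20,255,75),(285,158,365,220)),15)
a=cv2.resize(t["image"][235:315,175:275],None,fx=4,fy=4,interpolation=2);b=cv2.resize(t["image"][235:315,300:400],None,fx=4,fy=4,interpolation=2)
c=cv2.resize(s["image"][180:255,265:385],(400,250),interpolation=2);e=cv2.resize(s["image"][255:330,345:465],(400,250),interpolation=2)
cv2.imwrite("pics/crop1.png",np.clip(np.vstack([np.hstack([a,b]),np.hstack([e,c])]).astype(float)*1.5,0,255).astype(np.uint8)[:,:,::-1])
E
```

```text
jar_red [189.8 285.2] [444.8 310.6] tri [379.7 310.1  36.9] [0.2 0.2] area 152.5 z40 [379.4 309.3] [381.6 310.8]
jar_yel [461.  288.3] [277.6 128.1] tri [ 377.8 -327.6   39.8] [0.1 0.1] area 157.5 z40 [ 377.7 -327.5] [ 377.9 -327.5]
house_red [326.1 257.4] [323.  220.1] tri [448.7 -12.4  32.6] [0.4 0.4] area 374.5 z40 [447.6 -12.2] [452.4  -7.9]
blue [421.6 203. ] [221.2 189.2] tri [ 588.7 -248.9    3.4] [0.7 0.7] area 2871.0 z40 [ 580.8 -241.2] [ 599.2 -215.7]
[ 587.3 -247.2] [118, 161] [np.float64(-7.0), np.float64(-96.4)]
[592.  249.1] [124, 167] [np.float64(-4.0), np.float64(-97.1)]
[622.8  -9.5] [158, 120] [np.float64(-89.8), np.float64(179.8)]
```

View pics/crop1.png

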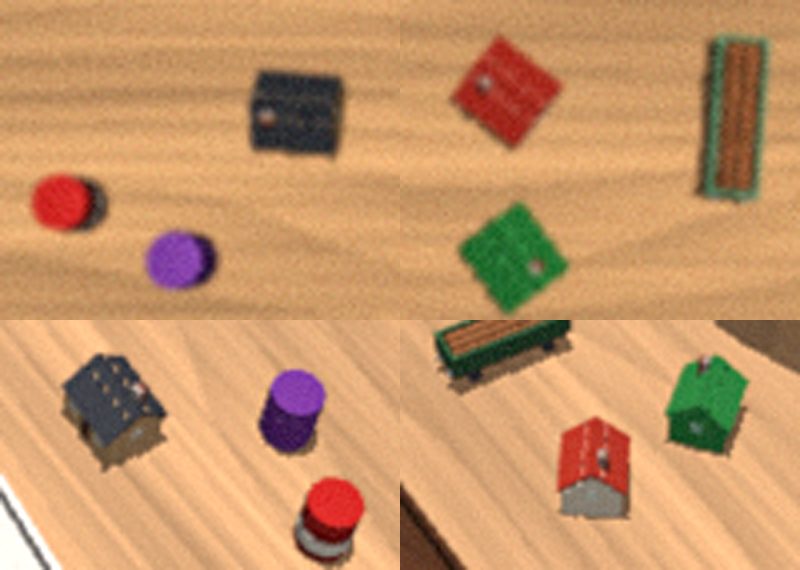

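The crop shows the red-capped jar at lower left (crop 60,200), with its paper band visible in the scene view. The purple look-alike is beside it, the grey house above right, the red house well apart from the green one, and the wagon at right. The choices hold, and the two cameras agree to under 1 mm. I start with the yellow jar.

```bash
python3 -m creep '[[[0.4,1,-0.4,0,0,-0.5,1],[1.1,2.6,-1,0,0,-1.5,1],[1.9,4.4,-1.8,0,0,-2.5,1],[2.7,6.2,-2.6,0,0,-3.5,1],[3.5,8,-3.4,0,0,-4.5,1],[4.2,9.7,-4.1,0,0,-5,0.8],[4.65,10.7,-4.5,0,0,-5,0.8],[4.8,11.07,-4.6,0,0,-5,0.8],[4.8,11.07,-4.6,0,0,-5,0.8],[4.8,11.07,-4.6,0,0,-5,0.8]]]' 15
python3 - <<'E'
from h import *
s=cam("scene");t=cam("top")
YEL=((22,140,100),(35,255,255))
# ridge dirs from scene view apex points
for n,p in(("red",((324,224),(324,209))),("grey",((382,284),(372,268)))):
    a,b=[onz(s,*q,46)[:2] for q in p];print(n,a.round(),b.round(),np.degrees(np.arctan2(*(b-a)[::-1])).round(1))
RED=((0,150,60),(8,255,255))
def quad(d,m,z):
    b=cv2.boxPoints(cv2.minAreaRect(blob(m)[1]));P=np.array([onz(d,*p,z)[:2] for p in b])
    e=P[1]-P[0];f=P[2]-P[1];print(P.mean(0).round(1),[round(np.linalg.norm(q)) for q in(e,f)],[round(np.degrees(np.arctan2(q[1],q[0])),1) for q in(e,f)])
quad(t,mask(t,*RED,(305,238,348,278)),33)
quad(t,mask(t,(0,0,0),(180,255,62),(228,245,270,280)),33)
m=mask(t,(30,50,20),(95,255,255),(368,235,400,295));cv2.imwrite("pics/wm.png",m)
P=np.vstack([c for c in cv2.findContours(m,0,2)[0] if cv2.contourArea(c)>3]);b=cv2.boxPoints(cv2.minAreaRect(P));print("wagon px",b.round(1).tolist());Q=np.array([onz(t,*p,30)[:2] for p in b]);print(Q.mean(0).round(1),Q.round(1).tolist())
E
```

```text
clock: 1.45
eef_pos: [378.1, -329.0, 76.5]
ee_rot: [0.0, 0.999, -0.048, 0.0]
contact_force: [0.3, -0.6, -1.1]
finger_gap: 73.2
finger_force: 0.0
red [460.   6.] [435. -29.] -124.4
grey [449. 198.] [442. 156.] -99.3
[448.3 -12.2] [48, 50] [np.float64(-38.0), np.float64(-128.5)]
[434.4 173.5] [45, 51] [np.float64(-2.3), np.float64(-94.0)]
wagon px [[375.3999938964844, 283.5], [378.0, 243.6999969482422], [391.79998779296875, 244.60000610351562], [389.1000061035156, 284.3999938964844]]
[ 434.2 -149.2] [[387.6, -129.2], [482.8, -136.6], [480.8, -169.4], [385.7, -161.6]]
```

```bash
python3 -m creep '[[[0,0,-0.6,0,0,0,0.8],[0,0,-1.5,0,0,0,0.8],[0,0,-2.1,0,0,0,0.8],[0,0,-2.3,0,0,0,0.8],[0,0,-2.3,0,0,0,0.3],[0,0,-2.3,0,0,0,0.3],[0,0,-2.3,0,0,0,0.3],[0,0,-2.3,0,0,0,0.3],[0,0,-2.3,0,0,0,0.3],[0,0,-2.1,0,0,0,0.3],[0,0,-1.6,0,0,0,0.3]]]' 15
```

```text
clock: 2.92
eef_pos: [377.6, -327.4, 28.2]
ee_rot: [-0.0, 0.999, -0.048, -0.0]
contact_force: [-1.4, -0.1, -0.2]
finger_gap: 33.7
finger_force: 15.0
```

```bash
python3 -m creep '[[[0,0,0.9,0,0,0,0.3],[0.7,0.2,1.4,0,0,0,0.3],[2,0.65,1.4,0,0,0,0.3],[3.5,1.15,1.4,0,0,0,0.3],[5,1.65,1.4,0,0,0,0.3],[6.5,2.1,1.4,0,0,0,0.3],[7.5,2.45,1.2,0,0,0,0.3],[7.87,2.57,0.8,0,0,0,0.3],[7.87,2.57,0.2,0,0,0,0.3],[7.87,2.57,-0.2,0,0,0,0.3],[7.87,2.57,-0.3,0,0,0,0.3]]]'
python3 -m creep '[[[0,0,-0.1,0,0,0,0.3],[0,0,-0.16,0,0,0,0.3],[0,0,-0.22,0,0,0,0.3],[0,0,-0.25,0,0,0,0.3],[0,0,-0.25,0,0,0,0.3]]]'
```

```text
clock: 4.3
eef_pos: [612.5, -250.7, 17.6]
ee_rot: [-0.0, 0.999, -0.048, -0.001]
contact_force: [-0.5, -0.8, -0.3]
finger_gap: 33.6
finger_force: 15.0
clock: 4.92
eef_pos: [614.5, -250.7, 12.2]
ee_rot: [0.0, 0.999, -0.048, 0.0]
contact_force: [-1.0, 2.0, 7.9]
finger_gap: 34.0
finger_force: 15.0
```

```bash
python3 -m creep '[[[0,0,0,0,0,0,0.52],[0,0,0,0,0,0,0.52],[0,0,0,0,0,0,0.52],[0,0,0.3,0,0,0,0.52],[0,0,1.2,0,0,0,0.52],[-0.3,0.6,2,0,0,0,0.65],[-0.8,2,2.2,0,0,0,0.65],[-1.5,3.7,2.3,0,0,0,0.65],[-2.2,5.3,2.3,0,0,0,0.65]]]'
python3 -m creep '[[[-0.7,1.7,0,0,0,0,0.65],[-1.4,3.4,0,0,0,0,0.65],[-2.1,5.1,0,0,0,0,0.65],[-2.8,6.8,0,0,0,0,0.65],[-3.5,8.5,0,0,0,0,0.65],[-4.2,10.2,0,0,0,0,0.65],[-4.9,11.8,0,0,0,0,0.65],[-5.4,12.9,0,0,0,0,0.65],[-5.61,13.38,0,0,0,0,0.65],[-5.61,13.38,0,0,0,0,0.65],[-5.61,13.38,0,0,0,0,0.65]]]'
```

```text
clock: 6.05
eef_pos: [547.7, -90.3, 81.3]
ee_rot: [0.0, 0.999, -0.048, 0.001]
contact_force: [0.5, 0.7, 0.1]
finger_gap: 59.3
finger_force: 0.0
clock: 7.42
eef_pos: [380.2, 309.0, 80.5]
ee_rot: [0.0, 0.999, -0.048, -0.0]
contact_force: [-0.6, -0.6, -0.0]
finger_gap: 59.3
finger_force: 0.0
```

```bash
python3 - <<'E'
from h import *
s=cam("scene");t=cam("top");cv2.imwrite("pics/s1.png",np.hstack([cv2.resize(s["image"][240:345,360:500],(400,300)),cv2.resize(s["image"][110:230,160:320],(400,300))])[:,:,::-1])
E
```

```text
(no output)
```

View pics/s1.png

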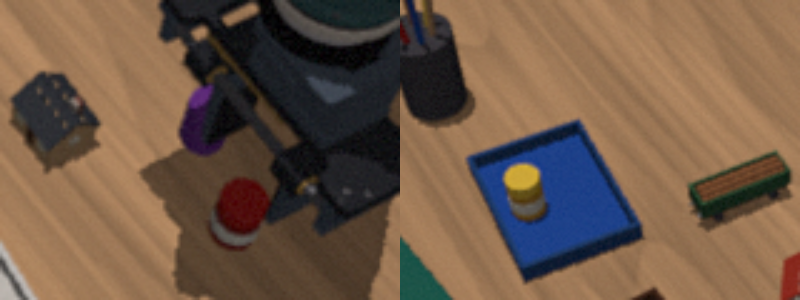

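The yellow jar stands upright in the blue tray (crop 525,190), and the gripper is above the red-capped jar (crop 240,215) with purple clear beside it. Next I grip the red jar.

```bash
python3 -m creep '[[[0,0,-0.6,0,0,0,0.65],[0,0,-1.5,0,0,0,0.65],[0,0,-2.2,0,0,0,0.65],[0,0,-2.45,0,0,0,0.65],[0,0,-2.45,0,0,0,0.3],[0,0,-2.45,0,0,0,0.3],[0,0,-2.45,0,0,0,0.3],[0,0,-2.45,0,0,0,0.3],[0,0,-2.2,0,0,0,0.3],[0,0,-1.2,0,0,0,0.3],[0,0,-0.4,0,0,0,0.3],[0,0,-0.2,0,0,0,0.3]]]'
```

```text
clock: 9.02
eef_pos: [380.4, 310.3, 76.0]
ee_rot: [-0.001, 0.999, -0.048, 0.001]
contact_force: [0.4, 0.6, -0.8]
finger_gap: 33.6
finger_force: 15.0
```

```bash
python3 -m creep '[[[0.2,-0.6,0,0,0,0,0.3],[0.7,-2,0,0,0,0,0.3],[1.2,-3.7,0,0,0,0,0.3],[1.75,-5.4,0,0,0,0,0.3],[2.3,-7.1,0,0,0,0,0.3],[2.9,-8.9,0,0,0,0,0.3],[3.5,-10.7,0,0,0,0,0.3],[4.1,-12.5,0,0,0,0,0.3],[4.7,-14.3,0,0,0,0,0.3],[5.3,-16.1,0,0,0,0,0.3],[5.8,-17.6,0,0,0,0,0.3],[6.02,-18.4,0,0,0,0,0.3]]]'
python3 -m creep '[[[0,-0.06,-0.3,0,0,0,0.3],[0,-0.06,-1,0,0,0,0.3],[0,-0.06,-1.6,0,0,0,0.3],[0,-0.06,-1.85,0,0,0,0.3],[0,-0.06,-1.95,0,0,0,0.3],[0,-0.06,-2.03,0,0,0,0.3],[0,-0.06,-2.09,0,0,0,0.3],[0,-0.06,-2.09,0,0,0,0.3]]]'
```

```text
clock: 10.52
eef_pos: [559.6, -244.7, 73.2]
ee_rot: [-0.0, 0.999, -0.049, -0.001]
contact_force: [0.6, 0.7, -0.3]
finger_gap: 33.5
finger_force: 15.0
clock: 11.52
eef_pos: [560.8, -244.0, 12.3]
ee_rot: [0.0, 0.999, -0.048, 0.0]
contact_force: [0.1, 3.0, 3.8]
finger_gap: 33.4
finger_force: 15.0
```

```bash
python3 -m creep '[[[0,0,0,0,0,0,0.52],[0,0,0,0,0,0,0.52],[0,0,0,0,0,0,0.52],[0,0,0.3,0,0,0,0.52],[0,0,1.2,0,0,0,0.52],[-0.3,0.6,2,0,0,-1,0.8],[-0.9,1.8,2.3,0,0,-2.5,1],[-1.7,3.4,2.3,0,0,-4,1],[-2.5,5.1,2.3,0,0,-5.5,1],[-3.2,6.6,2.3,0,0,-6.5,1],[-3.6,7.4,2.3,0,0,-6.6,1],[-3.74,7.71,2.3,0,0,-6.6,1]]]'
python3 - <<'E'
from h import *
s=cam("scene");cv2.imwrite("pics/s2.png",np.hstack([cv2.resize(s["image"][150:270,260:420],(400,300)),cv2.resize(s["image"][110:230,160:320],(400,300))])[:,:,::-1])
E
```

```text
clock: 13.02
eef_pos: [447.8, -11.7, 81.2]
ee_rot: [-0.0, 0.944, -0.329, 0.0]
contact_force: [0.4, -0.4, 0.0]
finger_gap: 91.2
finger_force: 0.0
```

View pics/s2.png

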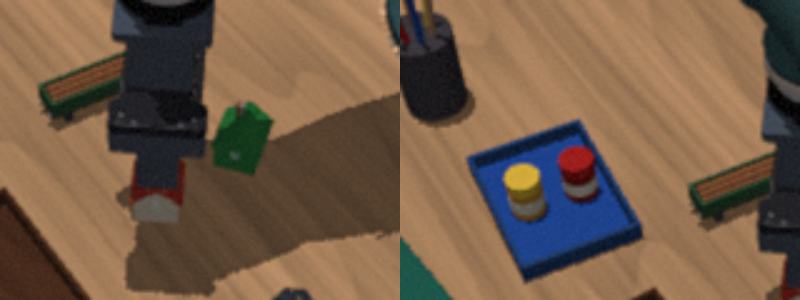

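Both jars stand upright in the blue tray (crop 525,190 and 578,175). The gripper hangs over the red house with one finger in line with its gable (crop 158,180).

```bash
python3 -m creep '[[[0,0,-0.6,0,0,0,1],[0,0,-1.5,0,0,0,1],[0,0,-2.2,0,0,0,1],[0,0,-2.47,0,0,0,1],[0,0,-2.47,0,0,0,0.45],[0,0,-2.47,0,0,0,0.45],[0,0,-2.47,0,0,0,0.45],[0,0,-2.47,0,0,0,0.45],[0,0,-2.47,0,0,0,0.45],[0,0,-2.2,0,0,0,0.45],[0,0,-1.2,0,0,0,0.45],[0,0,-0.3,0,0,0,0.45]]]'
```

```text
clock: 14.58
eef_pos: [448.0, -12.6, 72.8]
ee_rot: [0.0, 0.944, -0.329, -0.0]
contact_force: [0.4, -0.3, -0.7]
finger_gap: 50.1
finger_force: 15.0
```

```bash
python3 -m creep '[[[0.2,0.3,0,0,0,1.5,0.45],[0.6,0.9,0,0,0,3.5,0.45],[1.1,1.8,0,0,0,5.6,0.45],[1.6,2.6,0,0,0,7.7,0.45],[2.1,3.4,0,0,0,9.8,0.45],[2.6,4.2,0,0,0,11.9,0.45],[3.1,5,0,0,0,14,0.45],[3.6,5.8,0,0,0,16.1,0.45],[4.1,6.6,0,0,0,18.2,0.45],[4.4,7.1,0,0,0,20.3,0.45],[4.6,7.4,0,0,0,22.4,0.45],[4.68,7.55,0,0,0,24.2,0.45]]]'
python3 -m creep '[[[0,0,-0.3,0,0,0.5,0.45],[0,0,-1,0,0,0.5,0.45],[0,0,-1.5,0,0,0.5,0.45],[0,0,-1.75,0,0,0.5,0.45],[0,0,-1.87,0,0,0.5,0.45],[0,0,-1.95,0,0,0.5,0.45],[0,0,-2.01,0,0,0.5,0.45],[0,0,-2.01,0,0,0.5,0.45]]]'
```

```text
clock: 16.08
eef_pos: [588.7, 214.4, 72.1]
ee_rot: [0.0, 0.75, 0.662, 0.0]
contact_force: [0.6, 0.5, -1.2]
finger_gap: 50.0
finger_force: 15.0
clock: 17.08
eef_pos: [588.8, 213.9, 11.8]
ee_rot: [0.0, 0.737, 0.676, 0.0]
contact_force: [-0.2, -0.1, 2.9]
finger_gap: 49.7
finger_force: 15.0
```

```bash
python3 -m creep '[[[0,0,0,0,0,0,0.68],[0,0,0,0,0,0,0.68],[0,0,0,0,0,0,0.68],[0,0,0.4,0,0,0,0.68],[0,0,1.4,0,0,0,0.68],[0,0,2.2,0,0,0,0.68],[-0.3,-0.1,2.4,0,0,-1.5,0.9],[-0.9,-0.3,2.4,0,0,-3.5,1]]]'
python3 -m creep '[[[-0.7,-0.2,0,0,0,-2.1,1],[-1.4,-0.4,0,0,0,-4.2,1],[-2.1,-0.6,0,0,0,-6.3,1],[-2.8,-0.7,0,0,0,-8.4,1],[-3.5,-0.9,0,0,0,-10.5,1],[-4,-1,0,0,0,-12.6,1],[-4.24,-1.06,0,0,0,-14.2,1],[-4.24,-1.06,0,0,0,-14.3,1],[-4.24,-1.06,0,0,0,-14.3,1]]]'
python3 - <<'E'
from h import *
s=cam("scene");cv2.imwrite("pics/s3.png",np.hstack([cv2.resize(s["image"][230:350,320:480],(400,300)),cv2.resize(s["image"][290:410,270:430],(400,300))])[:,:,::-1])
E
```

```text
clock: 18.08
eef_pos: [562.3, 205.1, 85.1]
ee_rot: [0.0, 0.833, 0.554, 0.001]
contact_force: [-0.9, -0.4, 0.1]
finger_gap: 79.5
finger_force: 0.0
clock: 19.2
eef_pos: [435.0, 173.2, 83.9]
ee_rot: [-0.0, 0.999, -0.033, 0.0]
contact_force: [0.4, -0.5, 0.1]
finger_gap: 91.1
finger_force: 0.0
```

View pics/s3.png

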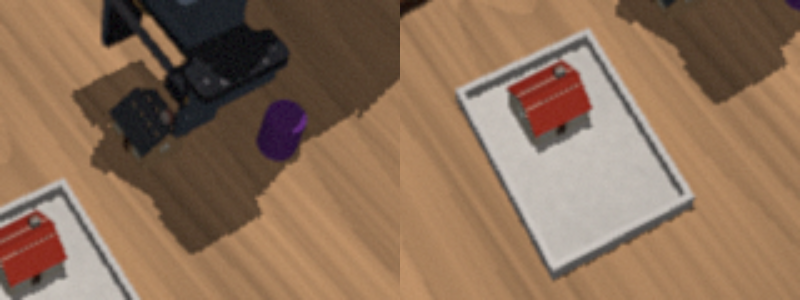

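The red house stands upright in the white tray (crop 550,100), and the gripper straddles the grey house (crop 145,120) along its ridge.

```bash
python3 -m creep '[[[0,0,-0.6,0,0,0,1],[0,0,-1.5,0,0,0,1],[0,0,-2.3,0,0,0,1],[0,0,-2.56,0,0,0,1],[0,0,-2.56,0,0,0,0.45],[0,0,-2.56,0,0,0,0.45],[0,0,-2.56,0,0,0,0.45],[0,0,-2.56,0,0,0,0.45],[0,0,-2.56,0,0,0,0.45],[0,0,-2.3,0,0,0,0.45],[0,0,-1.2,0,0,0,0.45],[0,0,0,0,0,0,0.45]]]'
```

```text
clock: 20.75
eef_pos: [433.9, 172.9, 84.4]
ee_rot: [0.0, 0.999, -0.035, -0.0]
contact_force: [1.4, -0.1, -0.8]
finger_gap: 49.7
finger_force: 15.0
```

```bash
python3 -m creep '[[[0.3,0.2,0,0,0,1.5,0.45],[0.9,0.6,0,0,0,3.5,0.45],[1.6,1.1,0,0,0,5.6,0.45],[2.3,1.6,0,0,0,7.7,0.45],[3,2.1,0,0,0,9.8,0.45],[3.7,2.6,0,0,0,11.9,0.45],[4.4,3.1,0,0,0,14,0.45],[5,3.5,0,0,0,16,0.45],[5.3,3.66,0,0,0,17.5,0.45],[5.37,3.68,0,0,0,17.8,0.45],[5.37,3.68,0,0,0,17.8,0.45]]]'
python3 -m creep '[[[0,0,-0.4,0,0,0,0.45],[0,0,-1.2,0,0,0,0.45],[0,0,-1.8,0,0,0,0.45],[0,0,-2.12,0,0,0,0.45],[0,0,-2.25,0,0,0,0.45],[0,0,-2.34,0,0,0,0.45],[0,0,-2.4,0,0,0,0.45],[0,0,-2.4,0,0,0,0.45]]]'
```

```text
clock: 22.12
eef_pos: [595.1, 283.2, 83.5]
ee_rot: [-0.0, 0.738, 0.675, -0.0]
contact_force: [-0.6, 0.6, -0.9]
finger_gap: 50.4
finger_force: 15.0
clock: 23.12
eef_pos: [595.8, 283.6, 11.9]
ee_rot: [0.0, 0.737, 0.676, 0.0]
contact_force: [-0.1, 0.3, 2.3]
finger_gap: 50.0
finger_force: 15.0
```

```bash
python3 -m creep '[[[0,0,0,0,0,0,0.68],[0,0,0,0,0,0,0.68],[0,0,0,0,0,0,0.68],[0,0,0.4,0,0,0,0.68],[0,0,1.4,0,0,0,0.68],[0,0,2.2,0,0,0,0.68],[-0.2,-0.5,2.4,0,0,-1.5,0.8],[-0.7,-1.8,2.4,0,0,-3.6,0.8],[-1.3,-3.4,2.4,0,0,-5.7,0.8],[-1.9,-5,2.4,0,0,-7.8,0.8]]]'
python3 -m creep '[[[-0.6,-1.6,0,0,0,-2.1,0.8],[-1.2,-3.2,0,0,0,-4.2,0.8],[-1.8,-4.8,0,0,0,-6.3,0.8],[-2.4,-6.4,0,0,0,-8.4,0.8],[-2.9,-7.8,0,0,0,-9.6,0.8],[-3.3,-8.9,0,0,0,-10.1,0.8],[-3.48,-9.43,0,0,0,-10.1,0.8],[-3.48,-9.43,0,0,0,-10.1,0.8],[-3.48,-9.43,0,0,0,-10.1,0.8]]]'
python3 - <<'E'
from h import *
s=cam("scene");cv2.imwrite("pics/s4.png",np.hstack([cv2.resize(s["image"][130:250,220:380],(400,300)),cv2.resize(s["image"][290:410,270:430],(400,300))])[:,:,::-1])
E
```

```text
clock: 24.38
eef_pos: [538.1, 132.3, 84.3]
ee_rot: [0.0, 0.921, 0.388, 0.001]
contact_force: [1.1, -0.9, 0.1]
finger_gap: 72.7
finger_force: 0.0
clock: 25.5
eef_pos: [434.4, -148.8, 83.6]
ee_rot: [-0.0, 0.999, -0.039, 0.0]
contact_force: [0.2, -0.0, -0.2]
finger_gap: 73.0
finger_force: 0.0
```

View pics/s4.png

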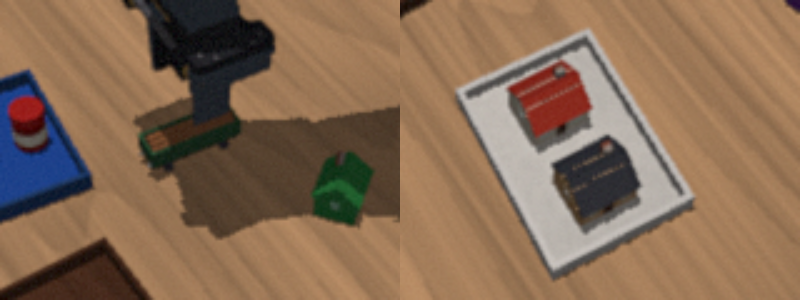

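Both houses stand upright in the white tray (crop 550,100 and 598,185). The gripper is over the wagon (crop 190,140), aligned across its width.

```bash
python3 -m creep '[[[0,0,-0.6,0,0,0,0.8],[0,0,-1.5,0,0,0,0.8],[0,0,-2.3,0,0,0,0.8],[0,0,-2.58,0,0,0,0.8],[0,0,-2.58,0,0,0,0.25],[0,0,-2.58,0,0,0,0.25],[0,0,-2.58,0,0,0,0.25],[0,0,-2.58,0,0,0,0.25],[0,0,-2.58,0,0,0,0.25],[0,0,-2.3,0,0,0,0.25],[0,0,-1.2,0,0,0,0.25],[0,0,-0.2,0,0,0,0.25]]]'
```

```text
clock: 27.05
eef_pos: [433.9, -149.4, 78.6]
ee_rot: [-0.0, 0.999, -0.039, -0.0]
contact_force: [0.4, -0.5, -0.7]
finger_gap: 30.7
finger_force: 15.0
```

```bash
python3 -m creep '[[[0.3,0.2,0,0,0,1.5,0.25],[1,0.7,0,0,0,3.5,0.25],[1.8,1.3,0,0,0,5.6,0.25],[2.6,1.9,0,0,0,7.7,0.25],[3.4,2.5,0,0,0,9.8,0.25],[4.2,3.1,0,0,0,11.9,0.25],[5,3.7,0,0,0,14,0.25],[5.7,4.2,0,0,0,16,0.25],[6.1,4.5,0,0,0,18,0.25],[6.29,4.65,0,0,0,18.9,0.25],[6.29,4.65,0,0,0,18.9,0.25]]]'
python3 -m creep '[[[0,0,-0.4,0,0,0,0.25],[0,0,-1.1,0,0,0,0.25],[0,0,-1.65,0,0,0,0.25],[0,0,-1.95,0,0,0,0.25],[0,0,-2.08,0,0,0,0.25],[0,0,-2.16,0,0,0,0.25],[0,0,-2.22,0,0,0,0.25],[0,0,-2.22,0,0,0,0.25]]]'
```

```text
clock: 28.42
eef_pos: [622.9, -9.7, 77.8]
ee_rot: [0.0, 0.707, 0.707, 0.0]
contact_force: [0.2, -1.0, -0.7]
finger_gap: 31.0
finger_force: 15.0
clock: 29.42
eef_pos: [623.1, -10.0, 11.3]
ee_rot: [0.0, 0.707, 0.707, 0.0]
contact_force: [-0.4, 0.2, 0.4]
finger_gap: 31.0
finger_force: 15.0
```

```bash
python3 -m creep '[[[0,0,-0.02,0,0,0,0.25],[0,0,-0.03,0,0,0,0.25],[0,0,-0.03,0,0,0,0.25]]]'
```

```text
clock: 29.8
eef_pos: [623.2, -10.0, 11.2]
ee_rot: [0.0, 0.707, 0.707, 0.0]
contact_force: [-6.4, 0.3, 17.2]
finger_gap: 31.0
finger_force: 15.0
```

Firm contact with the floor. I release, rise and clear the view.

```bash
python3 -m creep '[[[0,0,0.02,0,0,0,0.55],[0,0,0.02,0,0,0,0.55],[0,0,0.02,0,0,0,0.55],[0,0,0.5,0,0,0,0.55],[0,0,1.6,0,0,0,0.55],[0,0,3,0,0,0,0.55],[-0.5,0,4.5,0,0,0,0.55],[-2,0,5.5,0,0,0,0.55],[-3.8,0,6,0,0,0,0.55],[-4.5,0,6,0,0,0,0.55],[-4.5,0,6,0,0,0,0.55]]]'
python3 - <<'E'
from h import *
s=cam("scene");cv2.imwrite("pics/s5.png",s["image"][:,:,::-1])
E
```

```text
clock: 31.18
eef_pos: [487.0, -9.9, 190.9]
ee_rot: [0.0, 0.707, 0.707, 0.0]
contact_force: [0.3, 0.3, -0.6]
finger_gap: 50.0
finger_force: 0.0
```

View pics/s5.png

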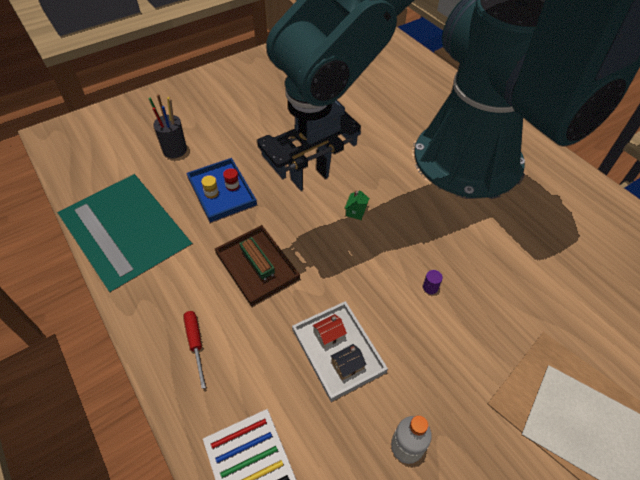

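The view shows the jars in blue (209,185 and 231,178), the houses in white (330,328 and 348,361) and the wagon on its wheels in wood (257,258). The look-alikes and bystanders are untouched, and the gripper is clear.

```bash
python3 -c "
from cell import r
print(r.finish_job())"
```

```text
the job is handed in; nothing more can be done
None
```

The job is handed in at about 31 s: both jars stand upright in the blue tray, both houses in the white tray and the wagon in the wooden tray, with the glue bottle, brush pot and look-alikes left where they were.

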